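# Bring the garlic round and lift it out with the tongs

### The job

Turn the carousel's knob one stop, the way that brings the garlic bulb's dish round to the opening in the clear guard, and let go of the knob so that the tray rests in its stop. Then take the spring tongs out of their wooden stand, squeeze them closed on the garlic, and lift it straight up until the whole bulb is above the guard. Finish while holding it there in the tongs: do not touch the garlic with the fingers, keep the other produce on the tray, and leave the jar, the mill and the shaker where they stand.

Things in the scene. Friction and masses are not known exactly. Their poses are not given: they have to be found in the camera images.
- carousel: Fixed serving carousel, opening to its own -x (towards the robot). Origin: centre of its underside on the worktop. Plinth 260x260x16 mm; on it turns a tray (252 mm across, top at z = 26 mm) with five white dishes, centres 85 mm from the axis, 72 degrees apart. On four posts lies a clear guard 260x260 mm, z = 98 to 102 mm, with a notch: x = -35 mm to the edge, y = -64 to 64 mm.
- tray (a joint): Turn of the tray in rad, counter-clockwise from above, 0 at the start. It has a stop every 1.257 rad (72 degrees), which draws it in from about 0.4 rad either side and holds it with up to about 0.12 N m. +1.257 brings the dish that began at the carousel's +y side to the opening, -1.257 that of its -y side.
- knob (a point): Middle of the black bar knob on the tray's axis, above the guard; it turns with the tray. The bar is 46 mm long (this point's x), 13 mm thick (y), 32 mm tall (z = 109 to 141 mm above the worktop, this point at 125 mm), on a disc 48 mm across with its top at z = 110 mm. A wall cabinet (underside at z = 0.49 m, over x greater than about 0.57 m) hangs behind it: keep low here.
- opening (a point): Point fixed to the carousel under the guard's notch, at the dishes' inner floor level (z = 30 mm), where a dish's centre comes to rest at each stop. Axes as the carousel's. Dishes are 72 mm wide at the rim, rim at z = 35 mm. At the start the mandarin is here.
- dish1 (a point): Centre of the inner floor of the dish that starts at the carousel's +y side of the opening; turns with the tray.
- dish4 (a point): Centre of the inner floor of the dish that starts at the carousel's -y side of the opening; turns with the tray.
- garlic: Loose garlic bulb, pale, pointed neck upward, about 56 mm wide (widest about 22 mm above its underside), 56 mm tall, about 34 g. Origin: centre of its underside. It starts in one of the two dishes beside the opening, on either side; the lime is on the other.
- tongs: Loose steel spring tongs, 90 g, 148 mm tall, upright in the stand. Origin: between the tips' lower ends, which rest 7 mm above the worktop; z up to the hinge (140 mm); the arms close along this body's y. Take them from above, fingers along this y. Open, the claws are 80 mm apart in their hollows, 65 mm at their side edges, 93 mm outside; each is a shallow V, 36 mm wide (x), 33 mm tall.
- tongs_grip (a point): Middle of the flat handles, 102 mm above the tips: 22 mm wide, 49 mm apart over their outsides when open, flat 20 mm up and down from here. The tongs' top is 46 mm above this point. A squeeze under 7 N leaves them open; 9 N brings the claws to the garlic; 25 N presses it with about 5 N. The fingers close about 7 mm from open to the garlic.
- tongs_tips (a point): Middle between the two claws, 16 mm above their lower ends: put it at the garlic's widest part or a little above, lower ends above the dish's rim. With the tongs' y along the carousel's y there is most room in the notch.
- tong_a (a joint): Closing angle of each tong arm in rad: 0 open, about 0.08 on the garlic, 0.22 the limit; both arms move alike, against a spring that opens them.
- stand: Fixed wooden stand for the tongs, open at the top, 54 (x) x 112 (y) x 60 mm tall, walls and floor 7 mm. Origin: centre of its underside.
- mandarin: Mandarin, 58 mm, in the dish at the opening at the start; stays on the tray. Origin: underside.
- lime: Lime, 60x48x48 mm, in the other dish beside the opening; stays on the tray. Origin: underside.
- lemon: Lemon, 71x53x51 mm, in a dish at the back of the tray; stays on the tray. Origin: underside.
- honey_jar: Honey jar, 64 mm wide, 99 mm tall, behind the stand, far back. Bystander. Origin: underside.
- pepper_mill: Wooden pepper mill, 58 mm wide, 130 mm tall, far behind the stand. Bystander. Origin: underside.
- salt_shaker: Small glass shaker, 31 mm wide, 42 mm tall, a little behind the stand. Bystander. Origin: underside.
Mind the look-alikes: they are no part of the job. Leave any purple look-alike of the stand alone.

How it is judged:
On the way, in this order (a step that is already met when the one before it is completed fails the run):
1. the garlic's dish rests in the stop under the opening, garlic in it, knob let go (horizontal distance between any of dish1, dish4 and opening below 0.014 m and horizontal distance between garlic and opening below 0.03 m and height (world z) of garlic below 0.06 m and velocity of joint tray between -0.08 and 0.08 rad/s and contact force between the fingers and carousel below 0.3 N), for 0.2 s.
2. the tongs are held by the fingers, out of the stand (contact force between the fingers and tongs above 1 N and contact force between tongs and stand below 0.1 N and height (world z) of tongs above 0.05 m), for 0.2 s.
At the end, for the whole second after the job is handed in: Garlic held still by the finger-held tongs over the opening (within 100 mm), underside over 108 mm above the worktop, touching neither robot nor carousel; tongs clear of carousel and stand; its dish in the stop (14 mm); other produce on the tray; jar, mill, shaker within 30 mm of their places (height (world z) of garlic above 0.108 m and contact force between tongs and garlic above 0.3 N and contact force between the fingers and tongs above 1 N and contact force between garlic and the arm below 0.1 N and contact force between garlic and the fingers below 0.1 N and contact force between each of garlic, tongs and carousel below 0.1 N and contact force between tongs and stand below 0.1 N and horizontal distance between garlic and opening below 0.1 m and linear speed of garlic below 0.05 m/s and horizontal distance between any of dish1, dish4 and opening below 0.014 m and velocity of joint tray between -0.08 and 0.08 rad/s and not (height (world z) of lime above 0.105 m or height (world z) of lime below 0.012 m or horizontal distance between lime and knob above 0.165 m) and not (height (world z) of mandarin above 0.105 m or height (world z) of mandarin below 0.012 m or horizontal distance between mandarin and knob above 0.165 m) and not (height (world z) of lemon above 0.105 m or height (world z) of lemon below 0.012 m or horizontal distance between lemon and knob above 0.165 m) and distance of each of honey_jar, pepper_mill, salt_shaker from where it was at the start of the episode below 0.03 m); the arm keeps its last pose, push and grip.
It fails at once if the fingers press the garlic (contact force between the fingers and garlic above 0.5 N).
It fails at once if other produce leaves the tray ((height (world z) of lime above 0.105 m or height (world z) of lime below 0.012 m or horizontal distance between lime and knob above 0.165 m) or (height (world z) of mandarin above 0.105 m or height (world z) of mandarin below 0.012 m or horizontal distance between mandarin and knob above 0.165 m) or (height (world z) of lemon above 0.105 m or height (world z) of lemon below 0.012 m or horizontal distance between lemon and knob above 0.165 m)).
It fails at once if a bystander (jar, mill, shaker) is pushed more than 30 mm or knocked over (distance of any of honey_jar, pepper_mill, salt_shaker from where it was at the start of the episode above 0.03 m or angle between any of honey_jar, pepper_mill, salt_shaker's own z axis and vertical above 0.5 rad).
It also fails if it takes over 64 s, if anything falls off the work surface, if the arm or the gripper's body presses on something with over 40 N, if the wrist force passes 120 N, or if a joint passes its speed limit or range.

### The arm

A 6-joint arm with a two-finger parallel gripper is mounted at the origin on a cart in front of the work surface, level with it; the furniture and walls round the work are solid. World frame = base frame: x ahead of the robot, y to its left, z up, the work surface at z = 0. Lengths are in m, angles in rad, forces in N, time in s.
With the tool pointing down it reaches from about 0.3 to 0.875 m from the base axis. Payload 6.4 kg.
Tool frame: the origin (TCP) lies between the finger pads; the fingertips stand 8 mm ahead of it and the grasp point (between the pads) lies 11 mm behind it; z points along the fingers, y is the line along which they close (so a half turn about z gives the same grasp; the last joint's range is limited). The gripper opens to 88 mm and grips with 3 to 60 N. Pads are 18 mm wide; open, the fingers measure 123 mm over their backs; the gripper's body (75 mm by 187 mm) begins 45 mm behind the grasp point.
Start: joints at [0.953, 0.181, 1.607, -0, 1.354, -0.206], TCP at [0.23, 0.527, 0.247] pointing down, gripper open.
Joint ranges: [-2.99, 2.99], [-0.89, 2.07], [0.3, 2.58], [-1.14, 4.28], [0, 2.63], [-3.12, 3.12]. Speed limits (rad/s): [2.57, 2.57, 3.01, 3.14, 3.14, 3.14].

### API

Orientations are given as a rotation vector (axis times angle).
In Python, from cell import r, capture, regions_of gives the robot as it stands. The module is installed in compiled form; this text tells all that it offers.
- The arm moves only by the shell command python3 -m crank 'ROWS' [OPENING]. ROWS is JSON, a list of rows, each an object with "dp": the shift along the tool's x, y, z in cm, a list of three; "roll": the turn about the tool's z in rad. In form: [{"dp": [x, y, z], "roll": roll}, ...]. A call has 1 to 10 rows; each row shifts and turns the commanded pose from where the row before left it, along the tool's axes as they then stand; what a row does not reach is not made up. A row lasts 1/10 s, in which the tool goes at most 50 mm and 8.59 degrees, less where a joint would pass 70% of its speed; a pose out of reach is approached as far as the arm can. A call with a gripper value outside its range is refused whole. OPENING is the finger opening in cm, from 0 to 8.81, set as the call begins (- or left out, the last holds). The fingers move at their own pace and stop on an object; the grip force is fixed at half the most. Time passes only in rows, so rows that do not move let the fingers close. It gives the time, the measured TCP pose, the force, the opening and the grip force at its end, in the units of the state.
- r.get_state(): the state, without advancing time (a new reading comes with each control period).
- capture(name): name is "side" or "top" or "wrist"; returns a dict with "img" (480x640x3 uint8, red, green, blue), "camera_matrix" (3x3 intrinsics, pixels), "D" ([k1, k2, p1, p2, k3] as OpenCV has them; the pictures are not rectified), "rvec" (rotation vector, rad) and "tvec" (3), from world to camera coordinates, as OpenCV has them. Camera axes: x right, y down, z forward; pixel columns grow to the right and rows downward; lengths in m; the calibration is good to about 2 mm. A picture is of the moment at which its call begins. There is no depth.
- r.close_job(): hands the job in; it is judged then, once.
Trained networks look in the newest picture that a camera, given by its name, has taken for a name from the list of things; names that differ only in an ending like _2 or _b are one class to them, and where a whole thing is asked for, a point or a joint stands for the part that bears it (a point fixed in the world has none). Each returns a list of dicts, best first, with "score" (0 to 1); they miss things now and then, are a little off and sometimes report something else, mostly with a low value. They report only what shows in the picture. A call takes as long as a camera call. They do not tell look-alikes from the thing itself.
- regions_of(camera, name): "mask" (480x640 bool, what is visible of it) and "position" ([column, row] in pixels, amid what is visible of it).
The state is a dict: "time": time; "joint_positions": joint angles; "qvel": joint speeds; "tau": joint torques, N m; "eef_pos": TCP position; "tool_rot": TCP orientation; "ft_force": force on the tool from outside, world axes, zero at the start; "wrist_torque": the same for the moment, N m; "opening": finger opening in m; "gripper_force": force on a finger pad.
Only numpy, scipy, OpenCV 4.12 (cv2) and the standard library are available. Lean on these libraries where they do the work, as an engineer would, in place of code of your own. Each camera call takes 0.05 s, during which the arm holds its last target. There are 200 camera calls.

## Working session

There is one attempt and no reset: what is moved stays moved. The work goes in short steps, Python scripts to look and compute and a shell command to move; the robot and the scene stay as the last step left them, time stands still between calls to the robot, and variables do not carry over. Pictures are saved under pics/ and viewed, at most 10 in all, crops included, and the job is handed in when it is done.

```bash
mkdir -p pics
cat > h.py <<'E'
import numpy as np, cv2
from cell import r, capture, regions_of
def ray(c,px):
    R,_=cv2.Rodrigues(np.array(c["rvec"],float)); t=np.array(c["tvec"],float).ravel()
    u=cv2.undistortPoints(np.array([[px]],float),np.array(c["camera_matrix"],float),np.array(c["D"],float))[0,0]
    d=R.T@np.array([u[0],u[1],1.]); return -R.T@t, d/np.linalg.norm(d)
def atz(c,px,z):
    o,d=ray(c,px); return o+d*(z-o[2])/d[2]
def tri(obs):
    A=np.zeros((3,3));b=np.zeros(3)
    for c,p in obs:
        o,d=ray(c,p);M=np.eye(3)-np.outer(d,d);A+=M;b+=M@o
    return np.linalg.solve(A,b)
def proj(c,P):
    return cv2.projectPoints(np.array(P,float).reshape(-1,3),np.array(c["rvec"],float),np.array(c["tvec"],float),np.array(c["camera_matrix"],float),np.array(c["D"],float))[0].reshape(-1,2)
def save(c,n): cv2.imwrite("pics/"+n,cv2.cvtColor(c["img"],cv2.COLOR_RGB2BGR))
E
python3 - <<'E'
from h import *
s=r.get_state();print(s["time"],s["eef_pos"],s["tool_rot"],s["opening"])
H=dict(garlic=.025,tongs=.08,stand=.06,knob=.141,lime=.055,mandarin=.055,lemon=.055,honey_jar=.05,pepper_mill=.07,salt_shaker=.02)
for n in("top","side"):
    c=capture(n);save(c,n+"0.png");print(n,np.round(ray(c,[320,240]),3).tolist())
    for k,z in H.items():
        for d in regions_of(n,k)[:3]:
            m=d["mask"];(cx,cy),sz,a=cv2.minAreaRect(np.argwhere(m)[:,::-1].astype(np.float32))
            print(k,round(d["score"],2),np.round(d["position"]),np.round(atz(c,d["position"],z),3),m.sum(),np.round([cx,cy,*sz,a]))
E
```

```text
0.0 [0.22985531 0.5265147  0.24584251] [-6.42210299e-01 -3.07460098e+00  2.43177572e-03] 0.08848920341641306
top [[0.409, 0.189, 1.307], [0.107, -0.03, -0.994]]
tongs 0.55 [233. 305.] [0.416 0.326 0.08 ] 483 [238. 309.  15.  46.  87.]
stand 0.75 [146. 242.] [0.546 0.503 0.06 ] 1758 [145. 239.  30.  61.  78.]
stand 0.72 [425. 277.] [ 0.464 -0.057  0.06 ] 2715 [412. 276.  75.  70.  86.]
stand 0.69 [155. 311.] [0.407 0.483 0.06 ] 1805 [159. 313.  30.  63.  71.]
knob 0.76 [426. 279.] [ 0.457 -0.044  0.141] 2764 [412. 277.  75.  71.  84.]
lime 0.44 [447. 283.] [ 0.45  -0.103  0.055] 94 [448. 282.  12.   9.  90.]
mandarin 0.75 [409. 287.] [ 0.443 -0.026  0.055] 680 [410. 288.  28.  28.  90.]
honey_jar 0.88 [277. 195.] [0.639 0.237 0.05 ] 1033 [279. 195.  39.  32.  79.]
pepper_mill 0.67 [221. 209.] [0.609 0.35  0.07 ] 807 [218. 207.  36.  27.  63.]
salt_shaker 0.57 [268. 242.] [0.545 0.26  0.02 ] 170 [269. 241.  14.  13.  45.]
side [[0.093, -0.564, 0.684], [0.423, 0.723, -0.547]]
garlic 0.79 [355. 313.] [0.536 0.057 0.025] 352 [356. 316.  29.  16.  78.]
garlic 0.58 [335. 343.] [0.462 0.008 
[... 269 characters left out ...]
9 [206. 222.] [0.386 0.45  0.06 ] 1275 [206. 222.  46.  34.  29.]
knob 0.88 [386. 397.] [ 0.404 -0.21   0.141] 4708 [376. 370. 131. 113.  58.]
lime 0.53 [378. 391.] [ 0.45  -0.138  0.055] 218 [376. 395.  10.  25.  90.]
mandarin 0.73 [375. 392.] [ 0.445 -0.138  0.055] 233 [377. 394.  28.  10.   0.]
mandarin 0.63 [334. 343.] [ 0.444 -0.018  0.055] 785 [334. 342.  26.  34.  90.]
honey_jar 0.94 [349. 241.] [0.638 0.241 0.05 ] 1420 [350. 242.  29.  52.   3.]
honey_jar 0.15 [387. 400.] [ 0.454 -0.155  0.05 ] 4467 [376. 370. 130. 113.  58.]
pepper_mill 0.58 [314. 216.] [0.605 0.341 0.07 ] 1023 [312. 215.  54.  23.  90.]
salt_shaker 0.58 [306. 258.] [0.545 0.265 0.02 ] 258 [308. 259.  20.  13.  90.]
```

Run:
```python
import cv2
a=cv2.imread("pics/top0.png");cv2.imwrite("pics/top0c.png",cv2.resize(a[190:360,110:510],(800,340),interpolation=cv2.INTER_CUBIC))
a=cv2.imread("pics/side0.png");cv2.imwrite("pics/side0c.png",cv2.resize(a[180:480,180:480],(600,600),interpolation=cv2.INTER_CUBIC))
```

```text
(no output)
```

View pics/top0c.png

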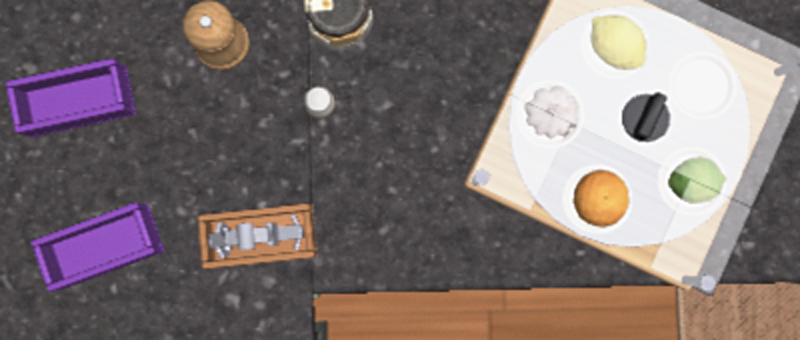

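View pics/side0c.png

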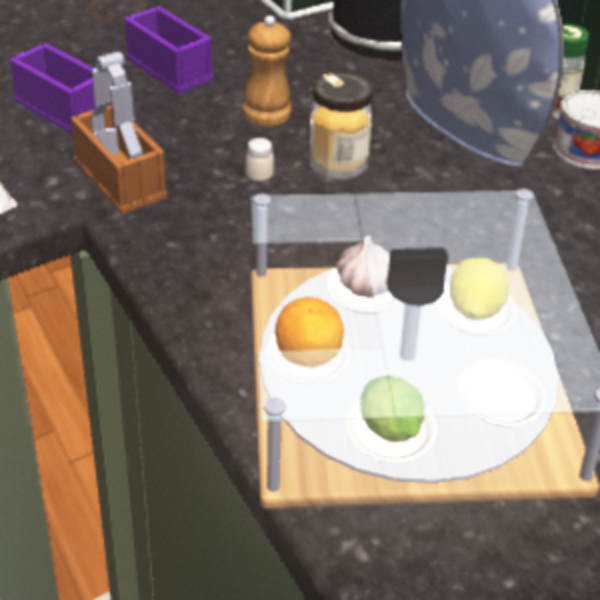

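Seen top (crop ×2, offset 110,190): the garlic is at crop (552,112), on the +y side of the mandarin at (600,198), so the turn is +1.257. The knob bar top is at (650,115), and the brown stand with the tongs is at (257,236). The purple ones are look-alikes.

```bash
cat > m1.py <<'E'
from h import *
c=capture("top")
f=lambda x,y,z:atz(c,[110+x/2,190+y/2],z)
print("plinth corners",f(468,185,.016),f(690,292,.016))
print("tray ctr",f(630,125,.026)); print("knob",f(651,116,.141))
print("posts",f(481,178,.102),f(707,284,.102),f(785,68,.102))
st=[f(x,y,.06) for x,y in((200,216),(311,206),(314,257),(204,267))]
print("stand",np.round(st,3),np.mean(st,0),np.degrees(np.arctan2(*(st[0]-st[1])[[1,0]])))
# knob dark mask
im=c["img"].astype(int);x0,y0=110+646//2,190+118//2
w=im[y0-16:y0+16,x0-16:x0+16].sum(2)<90
print(w.sum(),(np.argwhere(w).mean(0)+[y0-16,x0-16]))
E
python3 m1.py
```

```text
plinth corners [0.4575685  0.10284712 0.016     ] [ 0.34203576 -0.12377607  0.016     ]
tray ctr [ 0.51573113 -0.06666352  0.026     ]
knob [ 0.51427388 -0.06399041  0.141     ]
posts [0.46084395 0.09576831 0.102     ] [ 0.35375583 -0.11976171  0.102     ] [ 0.56239841 -0.20668444  0.102     ]
stand [[0.431 0.374 0.06 ]
 [0.438 0.264 0.06 ]
 [0.388 0.261 0.06 ]
 [0.38  0.371 0.06 ]] [0.40932288 0.31755326 0.06      ] 93.85691094245703
41 [249.68292683 431.24390244]
```

```bash
python3 -m crank '[{"dp":[-3.3,-2.86,0],"roll":0},{"dp":[-3.3,-2.86,0],"roll":0},{"dp":[-3.3,-2.86,0],"roll":0},{"dp":[-3.3,-2.86,0],"roll":0},{"dp":[-3.3,-2.86,0],"roll":0},{"dp":[-3.3,-2.86,0],"roll":0},{"dp":[-3.3,-2.86,0],"roll":0},{"dp":[-3.3,-2.86,0],"roll":0},{"dp":[-3.3,-2.86,0],"roll":0},{"dp":[-3.3,-2.86,0],"roll":0}]' 4.5
python3 -m crank '[{"dp":[-3.3,-2.86,0.8],"roll":0.01},{"dp":[-3.3,-2.86,0.8],"roll":0.01},{"dp":[-3.3,-2.86,0.8],"roll":0.01},{"dp":[-3.3,-2.86,0.8],"roll":0.01},{"dp":[-3.3,-2.86,0.8],"roll":0.01},{"dp":[0,0,0],"roll":0},{"dp":[0,0,0],"roll":0}]'
cat > w.py <<'E'
import sys
from h import *
s=r.get_state();c=capture("wrist");save(c,sys.argv[1])
R,_=cv2.Rodrigues(np.array(s["tool_rot"]))
print(s["time"],np.round(s["eef_pos"],4),"x",np.round(R[:,0],3),"y",np.round(R[:,1],3),"yaw_y",np.degrees(np.arctan2(R[1,1],R[0,1])),s["opening"],np.round(s["ft_force"],1),np.round(s["joint_positions"],2))
E
python3 w.py wk.png
```

```text
time: 2.15
eef_pos: [0.4186, 0.1311, 0.2471]
tool_rot: [0.642, 3.074, 0.001]
ft_force: [1.0, -0.1, 0.2]
opening: 0.0447
gripper_force: 0.0
time: 2.85
eef_pos: [0.5078, -0.0667, 0.2063]
tool_rot: [-0.722, -3.056, -0.001]
ft_force: [0.1, 0.5, -0.2]
opening: 0.0451
gripper_force: 0.0
2.85 [ 0.5078 -0.0667  0.2063] x [-0.894  0.447  0.001] y [0.447 0.894 0.   ] yaw_y 63.42221390224924 0.045146744894987975 [ 0.1  0.5 -0.2] [-0.36  0.08  1.8   0.    1.26 -1.47]
```

View pics/wk.png

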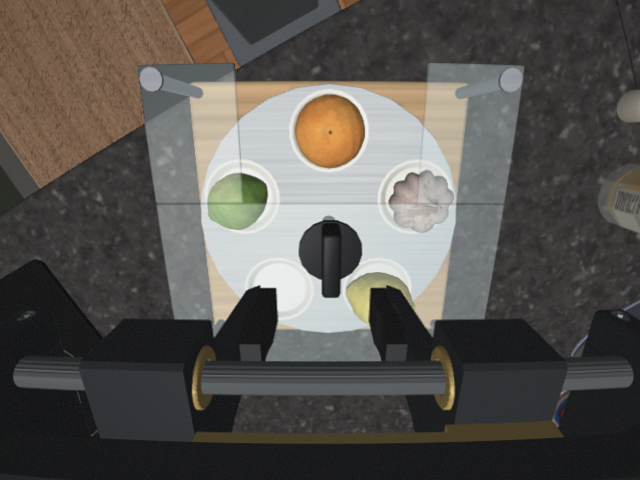

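The wrist view shows the knob bar centred at about (331,258), aligned with the fingers. The mandarin is at (330,132), the garlic at (420,202) and the lime at (238,202). The guard's front corners are at (139,65) and (524,66).

Run:
```python
from h import *
c=capture("wrist")
f=lambda x,y,z:atz(c,[x,y],z)
a,b=f(139,65,.102),f(524,66,.102);print("guard",a,b,np.linalg.norm(a-b))
y=(b-a)/np.linalg.norm(b-a);x=np.array([y[1],-y[0],0]);print("yaw y",np.degrees(np.arctan2(y[1],y[0])),"ctr",(a+b)/2+.13*x)
print("post screws",f(151,79,.104),f(511,79,.104))
k=f(331.5,224,.141),f(331.5,297,.141);print("knob",k,np.mean(k,0),np.linalg.norm(k[0]-k[1]))
print("notch inner",f(331,204,.102))
print("disc",f(330.5,250,.11))
P=f(332,208,.026);print("tray",P)
```

```text
guard [ 0.34062864 -0.12067211  0.102     ] [0.45624651 0.11090671 0.102     ] 0.25883632233047543
yaw y 63.46891207125769 ctr [ 0.51474755 -0.06295153  0.102     ]
post screws [ 0.35257059 -0.11755071  0.104     ] [0.46008015 0.09895958 0.104     ]
knob (array([ 0.48767638, -0.05009166,  0.141     ]), array([ 0.53380304, -0.07261356,  0.141     ])) [ 0.51073971 -0.06135261  0.141     ] 0.051331328967944935
notch inner [ 0.48387059 -0.0475663   0.102     ]
disc [ 0.5133822  -0.06262437  0.11      ]
tray [ 0.50317398 -0.05395465  0.026     ]
```

```bash
python3 -m crank '[{"dp":[-0.36,0.59,0],"roll":0},{"dp":[0,0,2.1],"roll":0},{"dp":[0,0,2.1],"roll":0},{"dp":[0,0,2.1],"roll":0},{"dp":[0,0,1.8],"roll":0},{"dp":[0,0,0],"roll":0},{"dp":[0,0,0],"roll":0}]'
python3 -m crank '[{"dp":[0,0,0],"roll":0},{"dp":[0,0,0],"roll":0},{"dp":[0,0,0],"roll":0},{"dp":[0,0,0],"roll":0}]' 0.6
```

```text
time: 3.65
eef_pos: [0.5142, -0.0615, 0.1263]
tool_rot: [0.717, 3.059, 0.0]
ft_force: [0.6, 0.4, 0.5]
opening: 0.0452
gripper_force: 0.0
time: 4.05
eef_pos: [0.5142, -0.0627, 0.1262]
tool_rot: [0.719, 3.057, -0.001]
ft_force: [-5.1, -10.9, 3.1]
opening: 0.0151
gripper_force: 6.7
```

```bash
python3 -m crank '[{"dp":[0,-0.1,0],"roll":0},{"dp":[0,-0.05,0],"roll":0},{"dp":[0,0,0],"roll":0}]'
```

```text
time: 4.35
eef_pos: [0.5137, -0.0637, 0.1262]
tool_rot: [0.719, 3.057, 0.001]
ft_force: [-0.3, 2.5, 5.4]
opening: 0.0123
gripper_force: 30.0
```

```bash
python3 -m crank '[{"dp":[0,0,0],"roll":-0.04},{"dp":[0,0,0],"roll":-0.07},{"dp":[0,0,0],"roll":-0.09},{"dp":[0,0,0],"roll":-0.09},{"dp":[0,0,0],"roll":-0.09},{"dp":[0,0,0],"roll":-0.09},{"dp":[0,0,0],"roll":-0.09},{"dp":[0,0,0],"roll":-0.09},{"dp":[0,0,0],"roll":-0.09},{"dp":[0,0,0],"roll":-0.09}]'
python3 -m crank '[{"dp":[0,0,0],"roll":-0.09},{"dp":[0,0,0],"roll":-0.09},{"dp":[0,0,0],"roll":-0.09},{"dp":[0,0,0],"roll":-0.08},{"dp":[0,0,0],"roll":-0.05},{"dp":[0,0,0],"roll":-0.03},{"dp":[0,0,0],"roll":0},{"dp":[0,0,0],"roll":0},{"dp":[0,0,0],"roll":0}]'
```

```text
time: 5.35
eef_pos: [0.5136, -0.0647, 0.1262]
tool_rot: [-0.581, 3.087, -0.003]
ft_force: [-1.1, -2.9, 3.8]
opening: 0.0125
gripper_force: 30.0
time: 6.25
eef_pos: [0.5139, -0.0651, 0.1262]
tool_rot: [-1.22, 2.895, -0.004]
ft_force: [-0.3, -4.8, 2.7]
opening: 0.0127
gripper_force: 30.0
```

```bash
python3 -m crank '[{"dp":[0,0,0],"roll":0},{"dp":[0,0,0],"roll":0},{"dp":[0,0,0],"roll":0},{"dp":[0,0,0],"roll":0},{"dp":[0,0,-1.5],"roll":0},{"dp":[0,0,-2.5],"roll":0},{"dp":[0,0,-2.5],"roll":0},{"dp":[0,0,-2.5],"roll":0},{"dp":[0,0,0],"roll":0}]' 4.5
python3 w.py wk2.png
```

```text
time: 7.15
eef_pos: [0.5153, -0.0643, 0.2193]
tool_rot: [-1.219, 2.89, -0.007]
ft_force: [1.0, 0.3, 0.6]
opening: 0.045
gripper_force: 0.0
7.15 [ 0.5153 -0.0643  0.2193] x [-0.698 -0.716 -0.003] y [-0.716  0.698 -0.006] yaw_y 135.7473287677447 0.044995848893033874 [1.  0.3 0.6] [-0.35  0.08  1.78  0.    1.28 -2.72]
```

View pics/wk2.png

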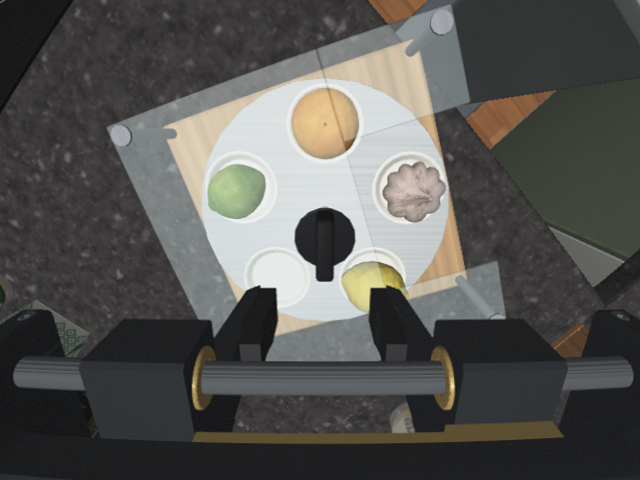

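Picture: the garlic at (413,191) sits in its dish in the notch, the lime at (238,190), the mandarin at (325,122) and the lemon at (373,288), all in their dishes. The knob is free at (324,242).

```bash
python3 - <<'E'
from h import *
c=capture("wrist");c2=capture("top");c3=capture("side")
print("garlic neck",atz(c,[413,189],.08),"body",atz(c,[413,191],.052),"dish",atz(c,[409,188],.035))
for n,cc in(("top",c2),("side",c3)):
    for d in regions_of(n,"garlic"): print(n,d["score"],d["position"],atz(cc,d["position"],.055))
save(c3,"side1.png")
E
python3 -m crank '[{"dp":[0,0,-1],"roll":0.1456},{"dp":[0,0,-1],"roll":0.1456},{"dp":[0,0,-1],"roll":0.1456},{"dp":[0,0,-1],"roll":0.1456},{"dp":[0,0,0],"roll":0.1456}]' 8.0
python3 -m crank '[{"dp":[0.2,4,0],"roll":0},{"dp":[0.2,4,0],"roll":0},{"dp":[0.2,4,0],"roll":0},{"dp":[0.2,4,0],"roll":0},{"dp":[0.2,4,0],"roll":0},{"dp":[0.2,4,0],"roll":0},{"dp":[0.2,4,0],"roll":0},{"dp":[0.2,4,0],"roll":0},{"dp":[0.2,4,0],"roll":0},{"dp":[0.2,2.9,0],"roll":0}]'
python3 -m crank '[{"dp":[0,0,0],"roll":0},{"dp":[0,0,0],"roll":0}]'
python3 w.py wt.png
```

```text
garlic neck [ 0.43655239 -0.03692273  0.08      ] body [ 0.43568056 -0.02684497  0.052     ] dish [ 0.43542725 -0.02643672  0.035     ]
top 0.97 [408.0, 287.1] [ 0.44397319 -0.02359495  0.055     ]
top 0.18 [238.1, 306.2] [0.41337787 0.31913618 0.055     ]
side 0.63 [332.4, 343.9] [ 0.4401598  -0.01859733  0.055     ]
time: 7.95
eef_pos: [0.5136, -0.0639, 0.2561]
tool_rot: [-0.101, 3.139, -0.0]
ft_force: [-0.5, -0.9, 0.9]
opening: 0.0798
gripper_force: 0.0
time: 8.95
eef_pos: [0.4649, 0.3249, 0.2544]
tool_rot: [0.112, -3.138, 0.0]
ft_force: [-0.9, -0.1, 0.6]
opening: 0.0802
gripper_force: 0.0
time: 9.15
eef_pos: [0.4654, 0.3228, 0.2545]
tool_rot: [0.113, -3.138, 0.002]
ft_force: [0.4, 0.1, -0.3]
opening: 0.08
gripper_force: 0.0
9.15 [0.4654 0.3228 0.2545] x [-0.997 -0.072  0.002] y [-0.072  0.997 -0.001] yaw_y 94.1156420261421 0.08000967949049889 [ 0.4  0.1 -0.3] [ 0.4   0.16  1.62 -0.    1.37 -1.25]
```

View pics/wt.png

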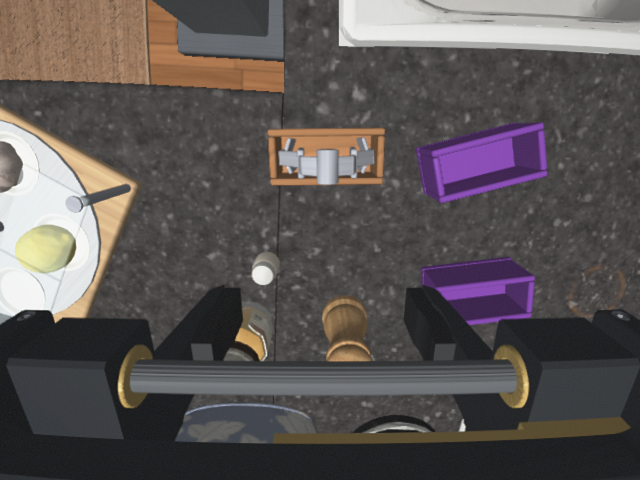

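The picture shows the brown stand with corners (269,129)–(384,185), the tongs' hinge at (328,166) and the claws at (289,158) and (365,158). The tongs' y is along the fingers.

Run:
```python
from h import *
c=capture("wrist")
s=[atz(c,p,.06) for p in((269,129),(385,128),(384,185),(270,185))]
print(np.round(s,4),np.mean(s,0),[np.degrees(np.arctan2(*(b-a)[[1,0]])) for a,b in((s[0],s[1]),(s[3],s[2]))])
print("hinge top",atz(c,[328,166],.153), "handles mid z.109",atz(c,[327,162],.109))
for d in regions_of("wrist","tongs")[:2]:
    m=d["mask"]; print(d["score"],d["position"],atz(c,d["position"],.1),cv2.minAreaRect(np.argwhere(m)[:,::-1].astype(np.float32)))
T=r.get_state()["eef_pos"];print(proj(c,[np.r_[np.mean(s,0)[:2],z] for z in(.06,.109,.155)]))
```

```text
[[0.3865 0.2651 0.06  ]
 [0.3778 0.3749 0.06  ]
 [0.4318 0.3806 0.06  ]
 [0.4399 0.2675 0.06  ]] [0.40902002 0.32202567 0.06      ] [np.float64(94.53797874932583), np.float64(94.05189877653213)]
hinge top [0.40819214 0.32158757 0.153     ] handles mid z.109 [0.4092967  0.32147109 0.109     ]
0.86 [326.7, 159.3] [0.4078307  0.32120928 0.1       ] ((327.12396240234375, 160.8011016845703), (46.64326095581055, 96.01864624023438), 89.19306945800781)
[[327.00895113 157.239372  ]
 [327.69045909 161.7103077 ]
 [328.57679252 167.52832349]]
```

```bash
python3 -m crank '[{"dp":[2.8,0.1,0],"roll":0},{"dp":[2.85,0.1,0],"roll":0},{"dp":[0,0,0],"roll":0},{"dp":[0,0,3],"roll":0},{"dp":[0,0,3],"roll":0},{"dp":[0,0,3],"roll":0},{"dp":[0,0,2.5],"roll":0},{"dp":[0,0,2],"roll":0},{"dp":[0,0,1.5],"roll":0},{"dp":[0,0,0],"roll":0}]' 8.0
python3 -m crank '[{"dp":[0,0,0],"roll":0},{"dp":[0,0,0],"roll":0}]'
```

```text
time: 10.3
eef_pos: [0.4091, 0.3193, 0.1036]
tool_rot: [0.108, -3.136, 0.003]
ft_force: [0.2, -0.6, 0.5]
opening: 0.0798
gripper_force: 0.0
time: 10.5
eef_pos: [0.4108, 0.3209, 0.1069]
tool_rot: [-0.109, 3.138, 0.001]
ft_force: [-0.5, -0.1, 0.5]
opening: 0.0801
gripper_force: 0.0
```

```bash
python3 -m crank '[{"dp":[0,0,0.2],"roll":0},{"dp":[0,0,0],"roll":0},{"dp":[0,0,0],"roll":0},{"dp":[0,0,0],"roll":0},{"dp":[0,0,0],"roll":0}]' 4.75
```

```text
time: 11.0
eef_pos: [0.4097, 0.321, 0.104]
tool_rot: [-0.111, 3.139, 0.0]
ft_force: [0.5, -0.8, 1.9]
opening: 0.0478
gripper_force: 8.4
```

```bash
python3 -m crank '[{"dp":[0,0,-0.7],"roll":0},{"dp":[0,0,-1.5],"roll":0},{"dp":[0,0,-2],"roll":0},{"dp":[0,0,-2.3],"roll":0},{"dp":[0,0,-2.5],"roll":0},{"dp":[0,0,-2.5],"roll":0},{"dp":[0,0,-2],"roll":0},{"dp":[0,0,-1.5],"roll":0},{"dp":[0,0,0],"roll":0},{"dp":[0,0,0],"roll":0}]' 4.7
python3 - <<'E'
from h import *
s=r.get_state();print(s["eef_pos"],s["opening"],s["gripper_force"],s["ft_force"])
c=capture("side");t=capture("top")
Pt=tri([(k,regions_of(n,"tongs")[0]["position"]) for k,n in((c,"side"),(t,"top"))]);print(Pt)
a=c["img"][100:360,170:430];cv2.imwrite("pics/s2.png",cv2.resize(a,(600,600))[:,:,::-1])
E
```

```text
time: 12.0
eef_pos: [0.4094, 0.3208, 0.2535]
tool_rot: [-0.11, 3.14, 0.0]
ft_force: [0.0, -0.3, -0.5]
opening: 0.0471
gripper_force: 6.2
[0.40935833 0.3208419  0.25354767] 0.047140511112018814 6.2350936979055405 [ 0.04648689 -0.34891249 -0.52755824]Traceback (most recent call last):
  File "<stdin>", line 4, in <module>
IndexError: list index out of range
```

Run:
```python
from h import *
c=capture("side")
a=c["img"][100:360,170:430];cv2.imwrite("pics/s2.png",cv2.resize(a,(600,600))[:,:,::-1])
```

```text
(no output)
```

View pics/s2.png

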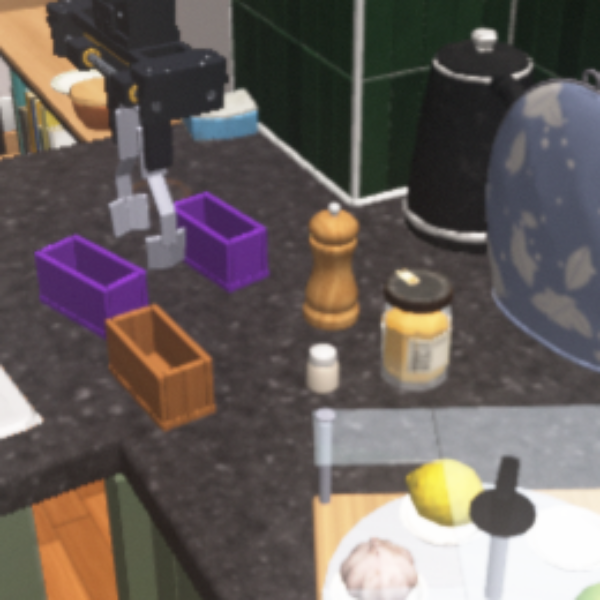

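The tongs are hanging in the fingers clear of the stand, claws at crop (130,215) and (165,250), and the garlic is in the opening. Next I carry them over the opening.

```bash
python3 -m crank '[{"dp":[0,-1.5,0],"roll":0},{"dp":[-0.1,-3,0],"roll":0},{"dp":[-0.1,-3.8,0],"roll":0},{"dp":[-0.1,-3.8,0],"roll":0},{"dp":[-0.1,-3.8,0],"roll":0},{"dp":[-0.1,-3.8,0],"roll":0},{"dp":[-0.1,-3.8,0],"roll":0},{"dp":[0,-3.8,0],"roll":0},{"dp":[0,-3.5,0],"roll":0},{"dp":[0,-2.3,0],"roll":0}]'
python3 -m crank '[{"dp":[0,-1.5,0],"roll":0},{"dp":[0,0,0],"roll":0.06},{"dp":[0,0,0],"roll":0.12},{"dp":[0,0,0],"roll":0.12},{"dp":[0,0,0],"roll":0.12},{"dp":[0,0,0],"roll":0.11},{"dp":[0,0,0],"roll":0},{"dp":[0,0,0],"roll":0}]'
python3 w.py wg.png
```

```text
time: 13.25
eef_pos: [0.4381, -0.0118, 0.2536]
tool_rot: [0.107, -3.14, 0.001]
ft_force: [-0.5, -0.3, -1.2]
opening: 0.047
gripper_force: 6.2
time: 14.05
eef_pos: [0.4394, -0.0243, 0.2535]
tool_rot: [-0.712, -3.059, 0.0]
ft_force: [-0.7, 0.3, -0.9]
opening: 0.0473
gripper_force: 6.2
14.05 [ 0.4394 -0.0243  0.2535] x [-0.897  0.442  0.   ] y [ 0.442  0.897 -0.   ] yaw_y 63.79975767306002 0.04733810827798648 [-0.7  0.3 -0.9] [-0.33 -0.14  1.92 -0.    1.36 -1.44]
```

View pics/wg.png

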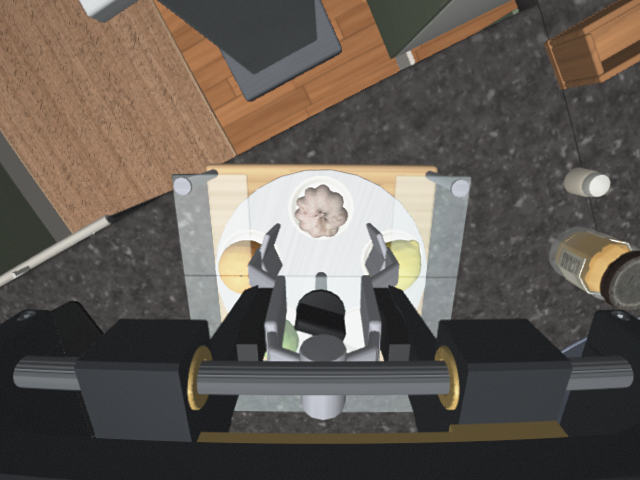

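The garlic is centred at (321,211), its dish at (322,207). The claws are at (266,252) and (380,252), symmetric about the garlic's column.

Run:
```python
from h import *
c=capture("wrist")
s=r.get_state();T=np.array(s["eef_pos"]);R,_=cv2.Rodrigues(np.array(s["tool_rot"]))
for n,p,z in(("garlic",(321,211),.052),("dish",(322,207),.035),("claws",(322.5,253),.172)):
    P=atz(c,p,z);print(n,P,"tool",np.round((P-T)@R,4))
print(proj(c,[T-[0,0,.081]+R[:,1]*k for k in(-.045,0,.045)]))
t=capture("top");cs=capture("side")
o=[]
for k,n in((t,"top"),(cs,"side"),(c,"wrist")):
    for d in regions_of(n,"garlic")[:1]: print(n,d["score"],d["position"],atz(k,d["position"],.054));o.append((k,d["position"]))
if len(o)>1:print(tri(o))
print(proj(c,[[.4377,-.0255,.052]]))
```

```text
garlic [ 0.43736058 -0.02575481  0.052     ] tool [ 0.0012 -0.0024  0.2016]
dish [ 0.43740149 -0.02466791  0.035     ] tool [ 0.0017 -0.0014  0.2186]
claws [ 0.43974487 -0.0250386   0.172     ] tool [-0.0006 -0.0008  0.0816]
[[259.15536228 252.50180549]
 [323.59926358 252.5514472 ]
 [388.02858315 252.54825214]]
top 0.52 [405.9, 297.1] [ 0.42397208 -0.01875165  0.054     ]
side 0.82 [330.9, 344.7] [ 0.43753675 -0.01813388  0.054     ]
wrist 0.65 [319.8, 211.8] [ 0.43715442 -0.02702174  0.054     ]
[ 0.43081633 -0.02277066  0.06199759]
[[321.36529039 211.18068046]]
```

```bash
python3 -m crank '[{"dp":[0.16,-0.12,0],"roll":0},{"dp":[0,0,1.2],"roll":0},{"dp":[0,0,1.6],"roll":0},{"dp":[0,0,1.6],"roll":0},{"dp":[0,0,1.6],"roll":0},{"dp":[0,0,1.6],"roll":0},{"dp":[0,0,1.5],"roll":0},{"dp":[0,0,1.3],"roll":0},{"dp":[0,0,1.1],"roll":0},{"dp":[0,0,0],"roll":0}]'
python3 -m crank '[{"dp":[0,0,0],"roll":0},{"dp":[0,0,0],"roll":0},{"dp":[0,0,0],"roll":0}]'
python3 w.py wd.png
```

```text
time: 15.4
eef_pos: [0.4364, -0.0238, 0.1368]
tool_rot: [-0.715, -3.055, -0.001]
ft_force: [0.6, 0.5, -0.9]
opening: 0.0469
gripper_force: 6.2
time: 15.7
eef_pos: [0.4384, -0.0244, 0.1394]
tool_rot: [0.716, 3.058, -0.0]
ft_force: [0.4, -0.9, -1.0]
opening: 0.047
gripper_force: 6.2
15.7 [ 0.4384 -0.0244  0.1394] x [-0.896  0.444 -0.001] y [0.444 0.896 0.   ] yaw_y 63.65791712191765 0.046955060599103975 [ 0.4 -0.9 -1. ] [-0.33  0.    2.03  0.    1.1  -1.44]
```

View pics/wd.png

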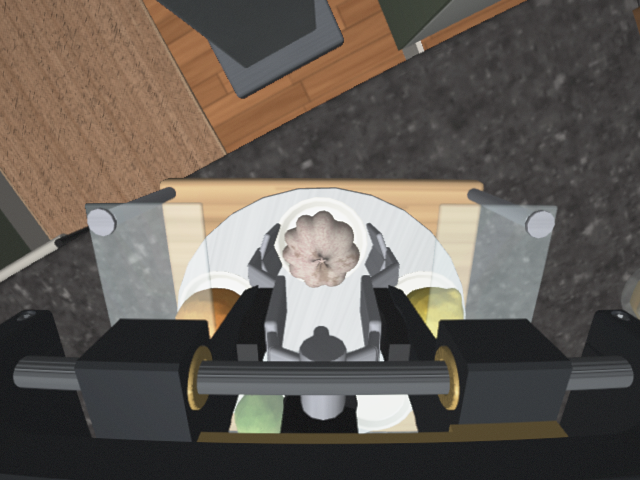

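The garlic (321,250) sits centred between the claws at (268,255) and (378,255). Next: lower slightly, then squeeze.

```bash
python3 -m crank '[{"dp":[0,0,0.3],"roll":0},{"dp":[0,0,0],"roll":0},{"dp":[0,0,0],"roll":0}]'
python3 -m crank '[{"dp":[0,0,0],"roll":0},{"dp":[0,0,0],"roll":0},{"dp":[0,0,0],"roll":0}]' 4.2
python3 -m crank '[{"dp":[0,0,0],"roll":0},{"dp":[0,0,0],"roll":0},{"dp":[0,0,0],"roll":0},{"dp":[0,0,0],"roll":0},{"dp":[0,0,0],"roll":0},{"dp":[0,0,0],"roll":0},{"dp":[0,0,0],"roll":0}]' 3.6
```

```text
time: 16.05
eef_pos: [0.4378, -0.0242, 0.1357]
tool_rot: [-0.716, -3.059, 0.0]
ft_force: [-0.9, -0.8, -0.9]
opening: 0.0473
gripper_force: 6.2
time: 16.35
eef_pos: [0.4378, -0.0242, 0.1357]
tool_rot: [0.716, 3.059, -0.0]
ft_force: [-1.1, -0.3, -0.7]
opening: 0.0421
gripper_force: 9.6
time: 17.05
eef_pos: [0.4378, -0.0242, 0.1357]
tool_rot: [0.716, 3.059, -0.0]
ft_force: [0.1, 0.7, -0.4]
opening: 0.0413
gripper_force: 30.0
```

```bash
python3 -m crank '[{"dp":[0,0,-0.4],"roll":0},{"dp":[0,0,-0.8],"roll":0},{"dp":[0,0,-1.2],"roll":0},{"dp":[0,0,-1.5],"roll":0},{"dp":[0,0,-1.5],"roll":0},{"dp":[0,0,-1.5],"roll":0},{"dp":[0,0,-1.5],"roll":0},{"dp":[0,0,-1.3],"roll":0},{"dp":[0,0,-1],"roll":0},{"dp":[0,0,-0.5],"roll":0}]'
python3 -m crank '[{"dp":[0,0,0],"roll":0},{"dp":[0,0,0],"roll":0},{"dp":[0,0,0],"roll":0},{"dp":[0,0,0],"roll":0},{"dp":[0,0,0],"roll":0}]'
python3 - <<'E'
from h import *
c=capture("side")
a=c["img"][220:480,250:510];cv2.imwrite("pics/s3.png",cv2.resize(a,(600,600))[:,:,::-1])
E
```

```text
time: 18.05
eef_pos: [0.4382, -0.0244, 0.2491]
tool_rot: [0.715, 3.057, -0.0]
ft_force: [0.6, -0.4, -0.9]
opening: 0.0413
gripper_force: 30.0
time: 18.55
eef_pos: [0.4376, -0.0242, 0.2473]
tool_rot: [-0.716, -3.058, -0.0]
ft_force: [-0.6, 0.3, -0.9]
opening: 0.0411
gripper_force: 30.0
```

View pics/s3.png

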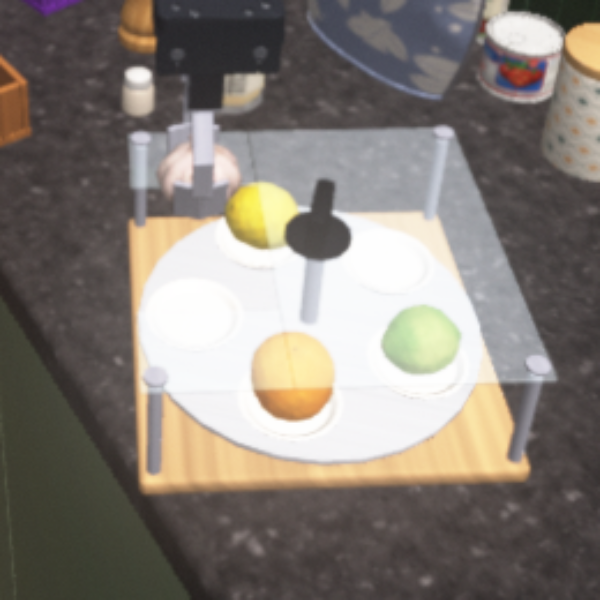

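The garlic at crop (200,170) is held in the claws, about 11 cm up. Its dish (190,315) is empty at the opening, and the other produce is still in its dishes.

```bash
python3 -c "
from cell import r
print(r.close_job())"
```

```text
the job is handed in; nothing more can be done
None
```

I turned the tray one stop (+72°) and handed the job in with the garlic held in the tongs over the opening, its underside about 14 cm above the worktop; the hand-in returned no verdict.

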